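# Preview a culture dish on the light box

### The job

Get the culture dish ready for its record photo: set it down flat on the light box midway between the violet-labelled dropper bottle and the tally counter, in line with them, and let go of it without shifting either of them. Then press the light box's spring-loaded yellow key with the fingertips to half travel, so that its black pointer stands in the green band, never all the way down into the end stop, and keep it there: the program finishes while still holding the key half pressed.

Things in the scene. Friction and masses are not known exactly. Their poses are not given: they have to be found in the camera images.
- light_box: Grey light box with a white lit panel, fixed to the bench. 180 mm (own x) by 450 mm (own y) by 30 mm high. Origin on the bench under the centre of the white panel; x points away from the robot, y to the left along the box, z up. The flat panel (154 x 344 mm, top at z = 30 mm, flush with the housing, no rim) is centred on the origin; the key stands on the right end of the housing (y = -215 mm).
- dish: Covered culture dish (Petri dish), round, 60 mm diameter, 15 mm high, about 22 g, loose; it starts flat on the bench in front of the light box, towards its left end. Origin at the centre of its underside; z up.
- stain: White dropper bottle with a violet label band and a black dropper cap, standing on the light box panel, loose, 55 g, 33 mm diameter, 93 mm high. Origin at the centre of its underside, own y along the row bottle - counter. It may be at the left or the right end of the row.
- counter: Round metal hand tally counter lying on the light box panel, loose, 57 mm (own x) by 70 mm (own y) with lever and finger ring, 21 mm high; its drum is 45 mm across. Origin on its underside at the centre of those extents, 8 mm from the drum's centre; own y along the row. It lies about 244 mm from the bottle, origin to origin.
- key (a joint): Angle of the spring-loaded key in rad: 0 = at rest (up, paddle level), grows as it is pressed down, 0.40 = end stop. The green band is 0.14 to 0.28 (half travel is about 0.2); the red band lies below it. The spring pushes back with about 3.5 N on the pad at rest, 7 N at half travel and 10 N at the stop, and returns the key when let go.
- key_pad (a point): Yellow press pad, 40 x 34 mm, on the key's paddle. Origin: centre of its top face, 86 mm above the bench at rest; axes as the light box, tilting with the key. Sinks 19 mm at half travel, 37 mm at the stop. Black pointer sticks out to own -y, before an upright index plate (white, green below, then red; 88 mm above bench) whose near side is 28 mm from the pad's centre. No other part within 35 mm.
- light_box_hinge (a point): Centre of the key's hinge pin, level along the light box's y, 78 mm above the bench; the pad's centre lies 95 mm from it towards the robot (light box -x) and 8 mm above it when the key is at rest.
Not all that is in view belongs to the job. There is more than one size of the stain; the job needs the larger. Leave any orange look-alike of the dish alone.

How it is judged (in metres and radians):
On the way, in this order (a step that is already met when the one before it is completed fails the run):
1. the dish lies on the light box midway between bottle and counter, released (horizontal distance between dish and stain between 0.105 and 0.139 m and horizontal distance between dish and counter between 0.105 and 0.139 m and x of dish in the frame of stain between -0.018 and 0.018 m and z of dish in the frame of light_box between 0.027 and 0.034 m and angle between dish's own z axis and vertical below 0.08 rad and linear speed of dish below 0.02 m/s and contact force between the fingers and dish below 0.05 N), for 0.2 s.
2. the fingers hold the key half pressed (value of joint key between 0.13 and 0.29 rad and contact force between the fingers and key above 2 N), for 0.4 s.
At the end, for the whole second after the job is handed in: Fingers still press the yellow key (over 2 N), key at 0.13 to 0.29 rad and never beyond 0.385; dish flat, released and at rest on the light box, its centre 105 to 139 mm from the bottle's and the counter's centres and within 18 mm of their line; bottle and counter shifted under 15 mm (all of step 1 and all of step 2); the arm keeps its last pose, push and grip.
It fails at once if the key is pressed all the way down (value of joint key above 0.385 rad).
It fails at once if the bottle is shifted or tipped (distance of stain from where it was at the start of the episode above 0.015 m or angle between stain's own z axis and vertical above 0.3 rad).
It fails at once if the counter is shifted or tipped (distance of counter from where it was at the start of the episode above 0.015 m or angle between counter's own z axis and vertical above 0.3 rad).
It also fails if it takes over 45 s, if anything falls off the work surface, if the arm or the gripper's body presses on something with over 40 N, if the wrist force passes 120 N, or if a joint passes its speed limit or range.

### The arm

A 7-joint arm with a two-finger parallel gripper is mounted at the origin on a cart in front of the work surface, level with it; the furniture and walls round the work are solid. World frame = base frame: x ahead of the robot, y to its left, z up, the work surface at z = 0. Lengths are in m, angles in degrees, forces in N, time in s.
With the tool pointing down it reaches from about 0.425 to 0.875 m from the base axis. Payload 4.7 kg.
Tool frame: the origin (TCP) lies at the very end of the fingers, on their centre line; the grasp point (between the pads) lies 19 mm behind it (env.grip_point_offset is the distance from the TCP to the grasp point, in m); z points along the fingers, y is the line along which they close (so a half turn about z gives the same grasp; the last joint's range is limited). The gripper opens to 87 mm and grips with 3 to 60 N. Pads are 19 mm wide; open, the fingers measure 117 mm over their backs; the gripper's body (75 mm by 190 mm) begins 51 mm behind the grasp point.
Start: joints at [73.745, 18.392, -4.016, 83.108, 1.295, 78.541, -3.26], TCP at [0.191, -0.621, 0.223] pointing down, gripper open.
Joint ranges: [-163.93, 163.93], [-17.29, 119.83], [-79.2, 71.16], [3.27, 140.29], [-89.18, 269.18], [5.43, 117.66], [-154.24, 154.24]. Speed limits (degrees/s): [147.25, 147.25, 180, 180, 180, 180, 180].

### API

Orientations are given as [roll, pitch, yaw] about the fixed x, y, z axes, in that order (R = Rz(yaw) Ry(pitch) Rx(roll)).
In Python, from cell import env gives the robot as it stands.
- The arm moves only by the tool jog_arm, never from a script. Its argument "motion" is a list of rows, each an object of numbers: "x", "y", "z": the shift along the tool's x, y, z in cm; "ax", "ay", "az": the turn, a rotation vector about the tool's x, y, z in degrees. In form: [{"x": .., "y": .., "z": .., "ax": .., "ay": .., "az": ..}, ...]. A call has exactly 5 rows; each row shifts and turns the commanded pose from where the row before left it, along the tool's axes as they then stand; what a row does not reach is not made up. A row lasts 1/10 s, in which the tool goes at most 50 mm and 8.59 degrees, less where a joint would pass 70% of its speed; a pose out of reach is approached as far as the arm can. A call is refused whole if a number of a shift passes 5 or a number of a turn 8.59, either way. A call with a gripper value outside its range is refused whole. "claw" is the gripper command: -1 is shut, 1 is fully open, values between are in proportion, set as the call begins (left out, the last holds). The fingers move at their own pace and stop on an object; "squeeze" is the grip in N (left out, the last holds). Time passes only in rows, so rows that do not move let the fingers close, or fill a call up. It gives the time, the measured TCP pose, the force, the opening and the grip force at its end, in the units of the state.
- env.get_obs(): the state, without advancing time (a new reading comes with each control period).
- env.read_camera(name): name is "scene" or "side" or "wrist"; returns the picture (480x640x3 uint8, red, green, blue); there is no depth.
- env.camera_params(name): a dict with "fx", "fy", "cx", "cy" (pixels), "extrinsics" (4x4, takes a point from world to camera coordinates). Camera axes: x right, y up, looking along -z (the intrinsics and any distortion apply to the point x, -y, -z); pixel columns grow to the right and rows downward; lengths in m; the calibration is good to about 2 mm. A picture is of the moment at which its call begins: read the wrist's pose just before it. camera_params takes no time and is no camera call; for the wrist camera it gives the pose at the moment of the call.
- env.sign_off(): hands the job in; it is judged then, once.
The state is a dict: "time_s": time; "qpos": joint angles; "joint_velocities": joint speeds; "effort": joint torques, N m; "tool_pos": TCP position; "tool_rot": TCP orientation; "force": force on the tool from outside, world axes, zero at the start; "wrist_torque": the same for the moment, N m; "grip_width": finger opening in m; "grasp_force": force on a finger pad.
Only numpy, scipy, OpenCV 4.12 (cv2) and the standard library are available. Lean on these libraries where they do the work, as an engineer would, in place of code of your own. Each camera call takes 0.05 s, during which the arm holds its last target. There are 200 camera calls.

## Working session

There is one attempt and no reset: what is moved stays moved. The work goes in short steps, Python scripts to look and compute and a tool call to move; the robot and the scene stay as the last step left them, time stands still between calls to the robot, and variables do not carry over. Pictures are saved under pics/ and viewed, at most 10 in all, crops included, and the job is handed in when it is done.

Besides the shell and the picture viewer there is one more tool, called after "Emit:" as name([rows], argument=value, ...), one row to a line, values as JSON. jog_arm: Moves the arm, as the interface text tells. Its arguments: {"type":"object","properties":{"motion":{"type":"array"},"claw":{"type":"number"},"squeeze":{"type":"number"}},"required":["motion"]}

```bash
mkdir -p pics; ls; python3 - <<'E'
from cell import env
import cv2,numpy as np
o=env.get_obs();print(o['time_s'],o['tool_pos'],o['tool_rot'],o['grip_width'])
for n in('scene','side'):
    cv2.imwrite(f'pics/{n}0.png',env.read_camera(n)[:,:,::-1]); p=env.camera_params(n);print(n,{k:(np.round(v,4).tolist() if k=='extrinsics' else v) for k,v in p.items()})
E
```

```text
pics
0.0 [ 0.1905109  -0.62086973  0.22145668] [-1.79889987e+02  5.81069335e-03  1.70648422e+01] 0.08690447047940233
scene {'fx': 583.2171138650136, 'fy': 583.2171138650136, 'cx': 330.66533108903377, 'cy': 235.78845133043333, 'extrinsics': [[-0.7765, -0.6298, 0.0205, 0.4751], [0.4588, -0.5428, 0.7035, -0.27], [-0.4319, 0.5557, 0.7104, -1.0002], [0.0, 0.0, 0.0, 1.0]]}
side {'fx': 578.9585280202506, 'fy': 578.9585280202506, 'cx': 310.2993665423045, 'cy': 238.1370721597394, 'extrinsics': [[-0.9188, -0.3944, -0.0187, 0.5349], [0.2308, -0.5748, 0.785, -0.1538], [-0.3203, 0.717, 0.6192, -1.1903], [0.0, 0.0, 0.0, 1.0]]}
```

View pics/scene0.png

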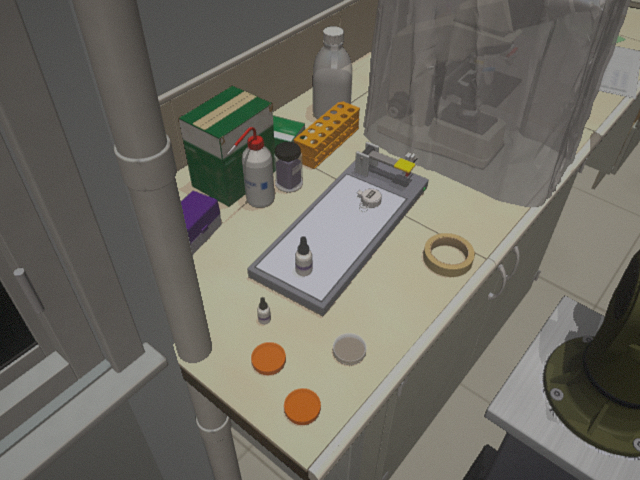

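View pics/side0.png

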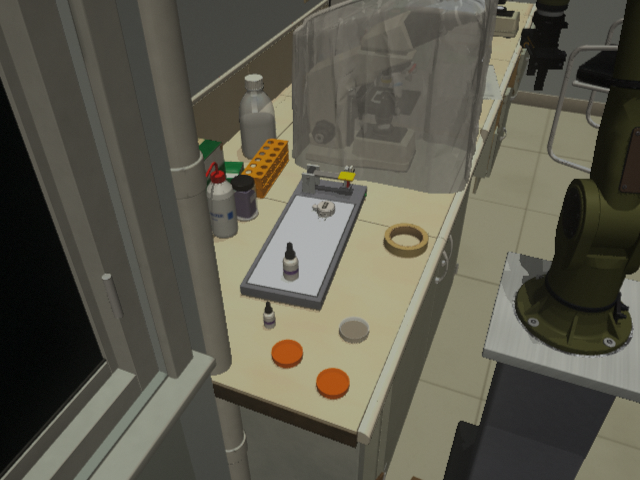

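The clear dish is at scene (349,349) / side (354,330). The large bottle stands on the panel near scene (304,265), the counter at (370,198) and the yellow key at (405,165). The orange dishes, the small bottle and the tape ring are distractors.

```bash
cat > h.py <<'E'
import numpy as np,cv2
from cell import env
def ray(n,u,v,p=None):
    p=p or env.camera_params(n);E=np.array(p['extrinsics'])
    d=np.array([(u-p['cx'])/p['fx'],-(v-p['cy'])/p['fy'],-1.]);R=E[:3,:3]
    return -R.T@E[:3,3],R.T@d
def at(n,u,v,z,p=None):
    c,d=ray(n,u,v,p);return c+d*(z-c[2])/d[2]
def proj(n,X,p=None):
    p=p or env.camera_params(n);E=np.array(p['extrinsics']);q=E[:3,:3]@np.asarray(X)+E[:3,3]
    return np.array([p['cx']-p['fx']*q[0]/q[2],p['cy']+p['fy']*q[1]/q[2]])
E
python3 - <<'E'
from h import *
np.set_printoptions(precision=3,suppress=True)
pts={'dish':((349,348),(354,330),.012),'bottle base':((304,267),(291,270),.033),'counter':((371,198),(325,208),.045),'key':((405,165),(347,176),.086),
'boxFL':((323,305),(321,301),.03),'boxBL':((250,270),(246,291),.03),'boxFR':((427,181),(367,186),.03)}
for k,(a,b,z) in pts.items(): print(k,at('scene',*a,z),at('side',*b,z))
a=cv2.imread('pics/scene0.png')[130:380,230:450];b=cv2.imread('pics/side0.png')[150:360,230:400]
a=cv2.resize(a,(440,500),interpolation=2);b=cv2.resize(b,(340,420),interpolation=2)
c=np.zeros((500,790,3),np.uint8);c[:,:440]=a;c[:420,450:790]=b;cv2.imwrite('pics/zoom.png',c)
E
```

```text
dish [0.393 0.219 0.012] [0.392 0.223 0.012]
bottle base [0.568 0.138 0.033] [0.572 0.128 0.033]
counter [ 0.581 -0.1    0.045] [ 0.585 -0.1    0.045]
key [ 0.563 -0.199  0.086] [ 0.564 -0.196  0.086]
boxFL [0.481 0.185 0.03 ] [0.476 0.189 0.03 ]
boxBL [0.645 0.21  0.03 ] [0.634 0.221 0.03 ]
boxFR [ 0.527 -0.246  0.03 ] [ 0.528 -0.253  0.03 ]
```

View pics/zoom.png

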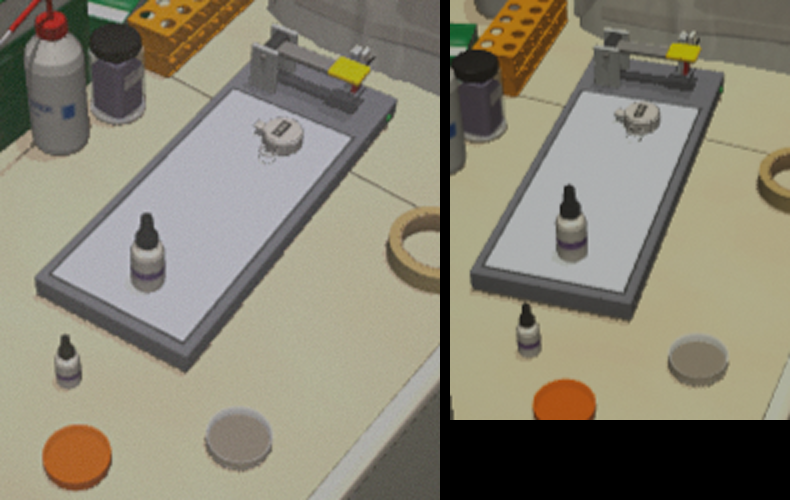

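```bash
cat >> h.py <<'E'
from scipy.spatial.transform import Rotation as Ro
def plan(wps,start=None):
    """wps: (x,y,z,yaw,nrows), tool pointing down; prints rows"""
    import json
    o=env.get_obs();p,R=(np.array(o['tool_pos']),Ro.from_euler('xyz',o['tool_rot'],degrees=True)) if start is None else (np.array(start[:3]),Ro.from_euler('xyz',[180,0,start[3]],degrees=True))
    out=[]
    for x,y,z,w,n in wps:
        T=Ro.from_euler('xyz',[180,0,w],degrees=True)
        for k in range(n,0,-1):
            s=np.round(R.inv().apply((np.array([x,y,z])-p)/k)*100,1);a=np.round((R.inv()*T).as_rotvec(degrees=True)/k,1)
            p=p+R.apply(s/100);R=R*Ro.from_rotvec(a,degrees=True)
            r={**dict(zip('xyz',s.tolist())),**dict(zip(('ax','ay','az'),a.tolist()))};out.append({k:v for k,v in r.items() if v})
    for i in range(0,len(out),5): print(json.dumps(out[i:i+5]))
    print('ends',p.round(4),R.as_euler('xyz',degrees=True).round(1))
E
python3 - <<'E'
from h import *
np.set_printoptions(precision=4,suppress=True)
print('cover',at('scene',540,205,0),at('side',465,190,0))
for n,seed in(('scene',(340,230)),('side',(320,240))):
    im=cv2.imread(f'pics/{n}0.png').copy();m=np.zeros((482,642),np.uint8)
    cv2.floodFill(cv2.GaussianBlur(im,(3,3),0),m,seed,0,(4,)*3,(4,)*3,4|(255<<8)|cv2.FLOODFILL_MASK_ONLY)
    c=max(cv2.findContours(m[1:-1,1:-1],0,1)[0],key=cv2.contourArea)[:,0]
    w=np.array([at(n,*q,.03)[:2] for q in c.astype(float)],np.float32)
    print(n,len(c),cv2.minAreaRect(w))
print('cap',at('scene',303.5,237,.123),at('side',289,243,.123))
plan([(.33,-.42,.24,35,5),(.46,-.2,.24,55,5),(.5,0,.24,75,5),(.41,.2,.2,96,6),(.392,.221,.14,96.5,4)])
E
```

```text
cover [ 0.2982 -0.3756  0.    ] [ 0.2916 -0.375   0.    ]
scene 386 ((0.5869839191436768, 0.01706787943840027), (0.14747661352157593, 0.3373827338218689), 6.64712381362915)
side 334 ((0.5885253548622131, 0.01663494110107422), (0.14779514074325562, 0.3381149470806122), 6.5434370040893555)
cap [0.564  0.1428 0.123 ] [0.5653 0.1448 0.123 ]
[{"x": 3.8, "y": -3.0, "z": -0.4, "az": -3.6}, {"x": 4.0, "y": -2.8, "z": -0.4, "az": -3.6}, {"x": 4.2, "y": -2.5, "z": -0.3, "az": -3.6}, {"x": 4.4, "y": -2.3, "z": -0.4, "ax": -0.1, "az": -3.6}, {"x": 4.5, "y": -1.9, "z": -0.3, "az": -3.5}]
[{"x": 4.7, "y": -2.1, "az": -4.0}, {"x": 4.8, "y": -1.8, "az": -4.0}, {"x": 4.9, "y": -1.5, "az": -4.0}, {"x": 5.0, "y": -1.1, "az": -4.0}, {"x": 5.0, "y": -0.7, "az": -4.0}]
[{"x": 3.7, "y": -1.7, "az": -4.0}, {"x": 3.8, "y": -1.4, "az": -4.0}, {"x": 3.9, "y": -1.1, "az": -4.0}, {"x": 4.0, "y": -0.8, "az": -4.0}, {"x": 4.1, "y": -0.5, "az": -4.0}]
[{"x": 2.8, "y": -2.3, "z": 0.7, "az": -3.5}, {"x": 3.0, "y": -2.1, "z": 0.7, "az": -3.5}, {"x": 3.1, "y": -2.0, "z": 0.6, "az": -3.5}, {"x": 3.2, "y": -1.8, "z": 0.7, "az": -3.5}, {"x": 3.3, "y": -1.6, "z": 0.6, "az": -3.5}]
[{"x": 3.4, "y": -1.3, "z": 0.7, "az": -3.5}, {"x": 0.6, "y": -0.4, "z": 1.5, "az": -0.1}, {"x": 0.6, "y": -0.4, "z": 1.5, "az": -0.1}, {"x": 0.5, "y": -0.4, "z": 1.5, "az": -0.2}, {"x": 0.6, "y": -0.4, "z": 1.5, "az": -0.1}]
ends [0.3916 0.2211 0.1399] [180.   -0.   96.5]
```

```bash
python3 - <<'E'
from h import *
np.set_printoptions(precision=3,suppress=True)
print('cams',ray('scene',0,0)[0],ray('side',0,0)[0])
print('tool in scene/side',proj('scene',(.19,-.62,.22)),proj('side',(.19,-.62,.22)))
for q in((365,135),(450,185),(500,200),(545,205),(575,170)): print('scene',q,at('scene',*q,0))
for q in((293,170),(385,188),(465,190),(475,170)): print('side',q,at('side',*q,0))
for z in(0,.1,.2,.3,.4,.5): print(z,proj('scene',(.295,-.375,z)),proj('side',(.295,-.375,z)))
cv2.imwrite('pics/w0.png',env.read_camera('wrist')[:,:,::-1]);p=env.camera_params('wrist');print(ray('wrist',320,240))
E
```

```text
cams [0.061 0.709 0.891] [0.146 0.976 0.868]
tool in scene/side [662.36   94.206] [533.337  82.512]
scene (365, 135) [ 0.766 -0.332  0.   ]
scene (450, 185) [ 0.493 -0.302 -0.   ]
scene (500, 200) [ 0.377 -0.331 -0.   ]
scene (545, 205) [ 0.289 -0.383  0.   ]
scene (575, 170) [ 0.287 -0.552  0.   ]
side (293, 170) [ 0.764 -0.298  0.   ]
side (385, 188) [ 0.493 -0.306  0.   ]
side (465, 190) [ 0.292 -0.375  0.   ]
side (475, 170) [ 0.286 -0.486  0.   ]
0 [541.184 205.729] [463.749 189.739]
0.1 [553.951 171.606] [469.394 157.262]
0.2 [568.238 133.422] [475.527 121.972]
0.3 [584.332  90.406] [482.216  83.489]
0.4 [602.6    41.581] [489.539  41.356]
0.5 [623.514 -14.317] [497.591  -4.971]
(array([ 0.264, -0.598,  0.383]), array([-0.256, -0.101, -0.962]))
```

View pics/w0.png

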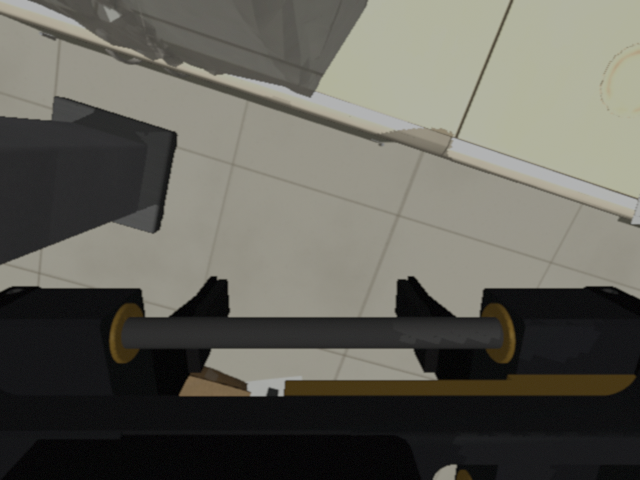

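The draped cover stands between the start pose and the work. Its near face is at x≈0.29, running from y≈-0.38 to the right, and it is at least 0.45 m high, so I'll go up and over it.

Emit:
jog_arm([
  {"z": -4},
  {"z": -5},
  {"z": -5},
  {"z": -5},
  {"z": -5},
], claw=1)

```text
$.motion[0]: bad value
```

Emit:
jog_arm([
  {"z": -5},
  {"z": -5},
  {"z": -4},
  {"z": 0},
  {"z": 0},
])

```text
$.motion[0]: bad value
```

```bash
python3 - <<'E'
from h import *
o=env.get_obs();print(o['qpos'],o['tool_pos'],o['force'])
p=env.camera_params('wrist');a=env.read_camera('wrist');b=env.read_camera('side')
cv2.imwrite('pics/w1.png',np.hstack([cv2.resize(x,(400,300)) for x in(a,b)])[:,:,::-1])
for q in ((320,50),):print(ray('wrist',*q,p))
print(proj('wrist',(.29,-.38,0),p),proj('wrist',(.29,-.38,.5),p))
E
```

```text
[73.74577586 18.43090845 -4.01466058 83.15944911  1.29394032 78.5409967
 -3.25994515] [ 0.19054221 -0.62100026  0.22168916] [-0.16671845  0.35240407  0.1766988 ]
(array([ 0.26362664, -0.5977325 ,  0.38308191]), array([ 0.25825943,  0.05636956, -1.11742338]))
[114.56036108  51.65216871] [810.48607347 373.04070289]
```

View pics/w1.png

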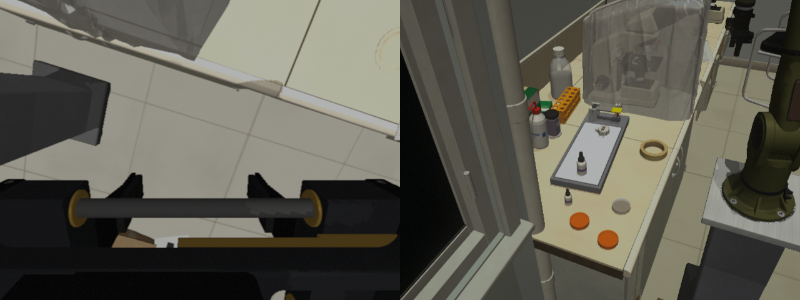

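The wrist view shows the cover's right front corner at about (315,95). Left in this image is +y, so the cover spans y≈-0.58 to -0.31. The rows need all six keys, so I'll raise the arm again that way.

Emit:
jog_arm([
  {"x": 0, "y": 0, "z": -4, "ax": 0, "ay": 0, "az": 0},
  {"x": 0, "y": 0, "z": -5, "ax": 0, "ay": 0, "az": 0},
  {"x": 0, "y": 0, "z": -5, "ax": 0, "ay": 0, "az": 0},
  {"x": 0, "y": 0, "z": -5, "ax": 0, "ay": 0, "az": 0},
  {"x": 0, "y": 0, "z": -5, "ax": 0, "ay": 0, "az": 0},
], claw=1)

```text
time_s: 0.75
tool_pos: [0.1905, -0.6209, 0.4648]
tool_rot: [180.0, 0.0, 17.1]
force: [0.7, -1.1, 0.1]
grip_width: 0.0872
grasp_force: 0.0
```

Emit:
jog_arm([
  {"x": 0, "y": 0, "z": -5, "ax": 0, "ay": 0, "az": 0},
  {"x": 0, "y": 0, "z": -5, "ax": 0, "ay": 0, "az": 0},
  {"x": 0, "y": 0, "z": -4, "ax": 0, "ay": 0, "az": 0},
  {"x": 0, "y": 0, "z": 0, "ax": 0, "ay": 0, "az": 0},
  {"x": 0, "y": 0, "z": 0, "ax": 0, "ay": 0, "az": 0},
])

```text
time_s: 1.25
tool_pos: [0.1871, -0.6106, 0.5684]
tool_rot: [177.9, -0.1, 17.0]
force: [0.0, 0.0, -0.6]
grip_width: 0.087
grasp_force: 0.0
```

```bash
sed -i "s/out.append({k:v for k,v in r.items() if v})/out.append(r)/" h.py; python3 - <<'E'
from h import *
o=env.get_obs();print(o['time_s'],o['qpos'],o['tool_pos'],o['force'])
p=env.camera_params('wrist');a=env.read_camera('wrist')
cv2.imwrite('pics/w2.png',a[:,:,::-1])
for z in(0,.3,.4,.5,.6):print(proj('wrist',(.29,-.38,z),p),proj('wrist',(.29,-.58,z),p))
plan([(.22,-.5,.62,35,5),(.33,-.32,.62,55,5),(.42,-.12,.62,75,5),(.41,.1,.5,96,5),(.392,.221,.3,96.5,5)])
E
```

```text
1.25 [ 64.87290672  22.54378885  11.33226466  38.02539515  -5.06179148
 117.58709474  -0.12523963] [ 0.18710241 -0.61063328  0.56840767] [ 0.02305794  0.01630724 -0.62925864]
[205.29901558  96.50485331] [302.54666054 127.84833173]
[134.67059169  60.91195716] [305.20228938 116.60414643]
[79.44502074 33.08126374] [307.19001929 108.18790875]
[-31.78123982 -22.97074087] [310.97531002  92.16062741]
[-371.79337943 -194.31842371] [321.00909099  49.67664356]
[{"x": 1.3, "y": -1.9, "z": -1.1, "ax": 0.4, "ay": 0.0, "az": -3.6}, {"x": 1.4, "y": -1.8, "z": -1.1, "ax": 0.4, "ay": 0.1, "az": -3.6}, {"x": 1.5, "y": -1.7, "z": -1.1, "ax": 0.4, "ay": 0.0, "az": -3.6}, {"x": 1.6, "y": -1.7, "z": -1.1, "ax": 0.4, "ay": 0.1, "az": -3.6}, {"x": 1.7, "y": -1.5, "z": -1.1, "ax": 0.4, "ay": 0.0, "az": -3.6}]
[{"x": 3.9, "y": -1.7, "z": 0.0, "ax": -0.0, "ay": 0.0, "az": -4.0}, {"x": 4.0, "y": -1.4, "z": 0.0, "ax": -0.0, "ay": 0.0, "az": -4.0}, {"x": 4.0, "y": -1.1, "z": 0.0, "ax": -0.0, "ay": 0.0, "az": -4.0}, {"x": 4.1, "y": -0.9, "z": 0.0, "ax": -0.0, "ay": 0.0, "az": -4.0}, {"x": 4.2, "y": -0.5, "z": 0.0,
[... 413 characters left out ...]
 "ax": -0.0, "ay": 0.0, "az": -4.2}, {"x": 4.3, "y": -1.0, "z": 2.4, "ax": -0.0, "ay": 0.0, "az": -4.2}, {"x": 4.3, "y": -0.7, "z": 2.4, "ax": -0.0, "ay": 0.0, "az": -4.2}, {"x": 4.4, "y": -0.4, "z": 2.4, "ax": -0.0, "ay": 0.0, "az": -4.2}, {"x": 4.4, "y": -0.1, "z": 2.4, "ax": -0.0, "ay": 0.0, "az": -4.2}]
[{"x": 2.4, "y": -0.1, "z": 4.0, "ax": -0.0, "ay": 0.0, "az": -0.1}, {"x": 2.5, "y": -0.1, "z": 4.0, "ax": -0.0, "ay": 0.0, "az": -0.1}, {"x": 2.4, "y": -0.1, "z": 4.0, "ax": -0.0, "ay": 0.0, "az": -0.1}, {"x": 2.5, "y": -0.1, "z": 4.0, "ax": -0.0, "ay": 0.0, "az": -0.1}, {"x": 2.4, "y": -0.0, "z": 4.0, "ax": -0.0, "ay": 0.0, "az": -0.1}]
ends [0.3923 0.221  0.2999] [-180.     0.    96.5]
```

View pics/w2.png

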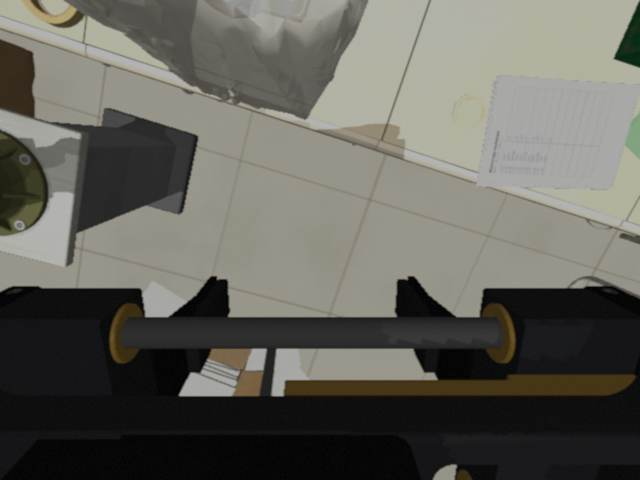

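Tool-down height is capped near 0.57 m by joint 6, and more is available at a smaller radius. In the side view the cover tapers and tops out at about row 10, so z≈0.45. I'll swing over its near corner at z≈0.57 and a smaller radius.

```bash
python3 - <<'E'
from h import *
for q in((304,24),(384,5),(480,16)): print(at('side',*q,.45),at('side',*q,.5))
plan([(.15,-.46,.57,25,5),(.27,-.36,.57,45,5),(.40,-.2,.57,65,5),(.44,0,.45,85,5),(.40,.2,.3,96.5,5)])
E
```

```text
[ 0.67408323 -0.20019332  0.45      ] [ 0.61083312 -0.05939881  0.5       ]
[ 0.55092493 -0.38980819  0.45      ] [ 0.50241749 -0.22631581  0.5       ]
[ 0.3259448  -0.38410078  0.45      ] [ 0.30436863 -0.22129162  0.5       ]
[{"x": 0.2, "y": -3.1, "z": -0.2, "ax": 0.4, "ay": 0.0, "az": -1.6}, {"x": 0.3, "y": -3.1, "z": -0.1, "ax": 0.4, "ay": 0.0, "az": -1.6}, {"x": 0.3, "y": -3.1, "z": -0.1, "ax": 0.4, "ay": 0.0, "az": -1.6}, {"x": 0.4, "y": -3.1, "z": -0.1, "ax": 0.4, "ay": 0.0, "az": -1.6}, {"x": 0.5, "y": -3.0, "z": -0.1, "ax": 0.4, "ay": 0.0, "az": -1.6}]
[{"x": 3.0, "y": -0.8, "z": -0.0, "ax": -0.0, "ay": 0.0, "az": -4.0}, {"x": 3.1, "y": -0.6, "z": -0.0, "ax": -0.0, "ay": 0.0, "az": -4.0}, {"x": 3.1, "y": -0.4, "z": -0.0, "ax": -0.0, "ay": 0.0, "az": -4.0}, {"x": 3.1, "y": -0.1, "z": -0.0, "ax": -0.0, "ay": 0.0, "az": -4.0}, {"x": 3.2, "y": 0.1, "z": -0.0, "ax": -0.0, "ay": 0.0, "az": -4.0}]
[{"x": 4.1, "y": -0.4, "z": -0.0, "ax": -0.0, "ay": 0.0, "az": -4.0}, {"x": 4.1, "y": -0.2, "z": -0.0, "ax": -0.0, "ay": 0.0, "az": -4.0}, {"x": 4.1, "y": 0.2, "z": -0.0, "ax": -0.0, "ay
[... 188 characters left out ...]
, "ax": -0.0, "ay": 0.0, "az": -4.0}, {"x": 4.0, "y": -0.7, "z": 2.4, "ax": -0.0, "ay": 0.0, "az": -4.0}, {"x": 4.0, "y": -0.4, "z": 2.4, "ax": -0.0, "ay": 0.0, "az": -4.0}, {"x": 4.1, "y": -0.1, "z": 2.4, "ax": -0.0, "ay": 0.0, "az": -4.0}, {"x": 4.1, "y": 0.2, "z": 2.4, "ax": -0.0, "ay": 0.0, "az": -4.0}]
[{"x": 3.9, "y": -1.1, "z": 3.0, "ax": -0.0, "ay": 0.0, "az": -2.3}, {"x": 4.0, "y": -1.0, "z": 3.0, "ax": -0.0, "ay": 0.0, "az": -2.3}, {"x": 4.0, "y": -0.8, "z": 3.0, "ax": -0.0, "ay": 0.0, "az": -2.3}, {"x": 4.0, "y": -0.7, "z": 3.0, "ax": -0.0, "ay": 0.0, "az": -2.3}, {"x": 4.0, "y": -0.5, "z": 3.0, "ax": -0.0, "ay": 0.0, "az": -2.3}]
ends [0.4    0.1999 0.3003] [-180.     0.    96.5]
```

Emit:
jog_arm([
  {"x": 0.2, "y": -3.1, "z": 0, "ax": 0.4, "ay": 0, "az": -1.6},
  {"x": 0.3, "y": -3.1, "z": -0.1, "ax": 0.4, "ay": 0, "az": -1.6},
  {"x": 0.3, "y": -3.1, "z": -0.1, "ax": 0.4, "ay": 0, "az": -1.6},
  {"x": 0.4, "y": -3.1, "z": -0.1, "ax": 0.4, "ay": 0, "az": -1.6},
  {"x": 0.5, "y": -3.0, "z": -0.1, "ax": 0.4, "ay": 0, "az": -1.6},
])

```text
time_s: 1.8
tool_pos: [0.1498, -0.4587, 0.5666]
tool_rot: [-179.9, 0.1, 25.1]
force: [-0.2, 0.0, 0.9]
grip_width: 0.0871
grasp_force: 0.0
```

Emit:
jog_arm([
  {"x": 3.0, "y": -0.8, "z": 0, "ax": 0, "ay": 0, "az": -4},
  {"x": 3.1, "y": -0.6, "z": 0, "ax": 0, "ay": 0, "az": -4},
  {"x": 3.1, "y": -0.4, "z": 0, "ax": 0, "ay": 0, "az": -4},
  {"x": 3.1, "y": -0.1, "z": 0, "ax": 0, "ay": 0, "az": -4},
  {"x": 3.2, "y": 0.1, "z": 0, "ax": 0, "ay": 0, "az": -4},
])

```text
time_s: 2.3
tool_pos: [0.2715, -0.3589, 0.5664]
tool_rot: [-179.9, 0.2, 45.2]
force: [0.4, -0.5, -0.1]
grip_width: 0.087
grasp_force: 0.0
```

Emit:
jog_arm([
  {"x": 4.1, "y": -0.4, "z": 0, "ax": 0, "ay": 0, "az": -4},
  {"x": 4.1, "y": -0.2, "z": 0, "ax": 0, "ay": 0, "az": -4},
  {"x": 4.1, "y": 0.2, "z": 0, "ax": 0, "ay": 0, "az": -4},
  {"x": 4.1, "y": 0.4, "z": 0, "ax": 0, "ay": 0, "az": -4},
  {"x": 4.1, "y": 0.7, "z": 0, "ax": 0, "ay": 0, "az": -4},
])

```text
time_s: 2.8
tool_pos: [0.4008, -0.198, 0.5658]
tool_rot: [-179.8, 0.2, 65.2]
force: [-0.5, -0.5, -0.4]
grip_width: 0.087
grasp_force: 0.0
```

Emit:
jog_arm([
  {"x": 4.0, "y": -1.0, "z": 2.4, "ax": 0, "ay": 0, "az": -4},
  {"x": 4.0, "y": -0.7, "z": 2.4, "ax": 0, "ay": 0, "az": -4},
  {"x": 4.0, "y": -0.4, "z": 2.4, "ax": 0, "ay": 0, "az": -4},
  {"x": 4.1, "y": -0.1, "z": 2.4, "ax": 0, "ay": 0, "az": -4},
  {"x": 4.1, "y": 0.2, "z": 2.4, "ax": 0, "ay": 0, "az": -4},
])

```text
time_s: 3.3
tool_pos: [0.4393, 0.0018, 0.4439]
tool_rot: [-179.8, 0.3, 85.2]
force: [0.3, -0.1, 0.2]
grip_width: 0.0869
grasp_force: 0.0
```

Emit:
jog_arm([
  {"x": 3.9, "y": -1.1, "z": 3, "ax": 0, "ay": 0, "az": -2.3},
  {"x": 4.0, "y": -1.0, "z": 3, "ax": 0, "ay": 0, "az": -2.3},
  {"x": 4.0, "y": -0.8, "z": 3, "ax": 0, "ay": 0, "az": -2.3},
  {"x": 4.0, "y": -0.7, "z": 3, "ax": 0, "ay": 0, "az": -2.3},
  {"x": 4.0, "y": -0.5, "z": 3, "ax": 0, "ay": 0, "az": -2.3},
])

```text
time_s: 3.8
tool_pos: [0.3987, 0.1977, 0.2948]
tool_rot: [-179.8, 0.3, 96.6]
force: [1.3, -0.3, 1.0]
grip_width: 0.087
grasp_force: 0.0
```

```bash
python3 - <<'E'
from h import *
o=env.get_obs();print(o['time_s'],o['qpos'],o['tool_pos'],o['tool_rot'])
p=env.camera_params('wrist');cv2.imwrite('pics/w3.png',env.read_camera('wrist')[:,:,::-1])
import json;json.dump({k:np.array(v).tolist() for k,v in p.items()},open('w3.json','w'))
print(proj('wrist',(.392,.221,.012),p),proj('wrist',(.4,.2,.3),p))
E
```

```text
3.8 [ 18.43679492  -8.90418519 -42.63560927 102.12320062  -5.81581546
  84.79975902 -16.65897904] [0.39866554 0.19773527 0.29475781] [-179.76151934    0.31054853   96.63250881]
[309.65617219 184.9098378 ] [314.88041382 299.06929331]
```

View pics/w3.png

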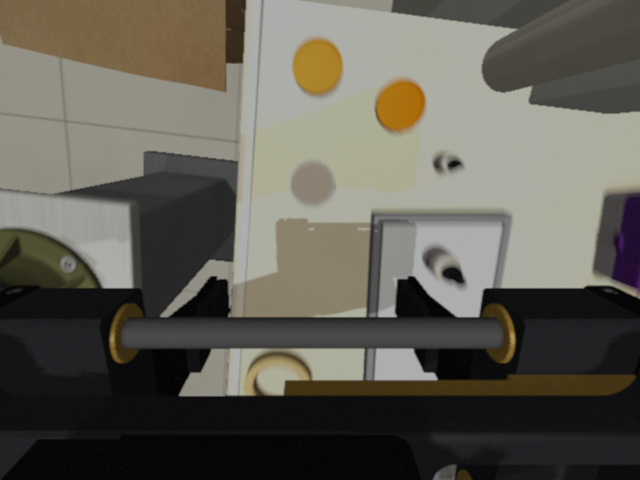

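In the wrist view the dish is at about (313,183), against a predicted (310,185). The bottle base is at about (436,258).

```bash
python3 - <<'E'
from h import *
import json
p=json.load(open('w3.json'));np.set_printoptions(precision=4,suppress=True)
im=cv2.imread('pics/w3.png')[155:212,282:345];g=cv2.GaussianBlur(im,(5,5),0).astype(int).sum(2)
m=(g<g.mean()-10).astype(np.uint8);n,l,s,c=cv2.connectedComponentsWithStats(m);i=s[1:,4].argmax()+1
u=c[i]+[282,155];print(s[i],u,at('wrist',*u,.012,p),at('wrist',*u,0,p),at('wrist',436,258,.033,p))
plan([(.394,.219,.12,96.6,5),(.394,.219,.03,96.6,3),(.394,.219,.004,96.6,2)])
E
```

```text
[   9    7   45   44 1493] [312.2659 183.1715] [0.3951 0.2236 0.012 ] [0.3952 0.2222 0.    ] [0.5678 0.1478 0.033 ]
[{"x": 0.3, "y": 0.1, "z": 3.4, "ax": -0.1, "ay": 0.0, "az": 0.1}, {"x": 0.3, "y": 0.1, "z": 3.4, "ax": -0.1, "ay": 0.0, "az": 0.1}, {"x": 0.3, "y": 0.0, "z": 3.4, "ax": -0.1, "ay": 0.0, "az": 0.2}, {"x": 0.3, "y": 0.1, "z": 3.4, "ax": -0.2, "ay": 0.1, "az": 0.1}, {"x": 0.3, "y": 0.0, "z": 3.4, "ax": -0.1, "ay": 0.0, "az": 0.2}]
[{"x": -0.0, "y": 0.0, "z": 3.0, "ax": -0.0, "ay": 0.0, "az": -0.0}, {"x": -0.0, "y": 0.0, "z": 3.0, "ax": -0.0, "ay": 0.0, "az": -0.0}, {"x": -0.0, "y": 0.0, "z": 3.0, "ax": -0.0, "ay": 0.0, "az": -0.0}, {"x": -0.0, "y": 0.0, "z": 1.3, "ax": -0.0, "ay": 0.0, "az": -0.0}, {"x": -0.0, "y": 0.0, "z": 1.3, "ax": -0.0, "ay": 0.0, "az": -0.0}]
ends [0.3937 0.2191 0.0044] [-180.     0.    96.6]
```

Emit:
jog_arm([
  {"x": 0.5, "y": -0.1, "z": 3.4, "ax": -0.2, "ay": 0.1, "az": 0},
  {"x": 0.5, "y": 0, "z": 3.4, "ax": 0, "ay": 0.1, "az": 0},
  {"x": 0.5, "y": 0, "z": 3.4, "ax": 0, "ay": 0.1, "az": 0},
  {"x": 0.5, "y": 0, "z": 3.4, "ax": 0, "ay": 0, "az": 0},
  {"x": 0.5, "y": 0, "z": 3.4, "ax": 0, "ay": 0, "az": 0},
])

```text
time_s: 4.35
tool_pos: [0.3953, 0.2206, 0.1252]
tool_rot: [-180.0, -0.0, 96.6]
force: [0.3, -0.5, 0.9]
grip_width: 0.0865
grasp_force: 0.0
```

```bash
python3 - <<'E'
from h import *
o=env.get_obs();print(o['time_s'],o['tool_pos'],o['tool_rot'])
p=env.camera_params('wrist');im=env.read_camera('wrist')[:,:,::-1].copy();q=proj('wrist',(.3945,.222,.015),p);t=proj('wrist',o['tool_pos'],p);print(q,t)
for z in(.015,0):
  pts=np.array([proj('wrist',(.3945+.03*np.cos(a),.222+.03*np.sin(a),z),p) for a in np.arange(0,6.3,.1)]).astype(np.int32)
  cv2.polylines(im,[pts],False,(0,255,0) if z else (255,0,0),1)
cv2.imwrite('pics/w4.png',im)
E
```

```text
4.35 [0.39533736 0.22063845 0.12523581] [-1.79981986e+02 -6.90422216e-03  9.65587390e+01]
[310.99522653 238.45405357] [311.74839326 298.24441625]
```

View pics/w4.png

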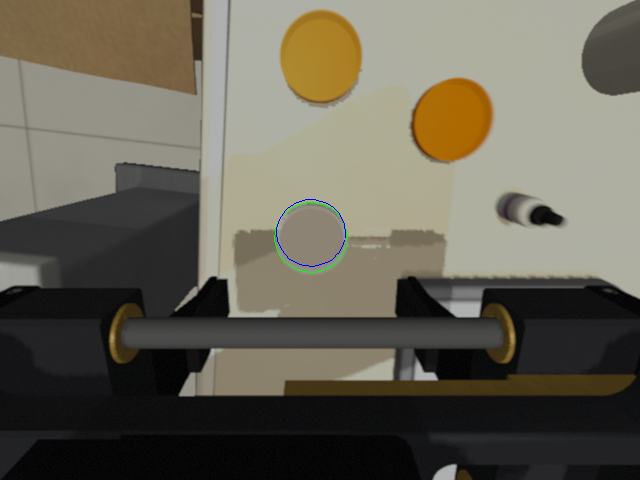

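The overlay matches the dish at (311,237). Descending and gripping.

Emit:
jog_arm([
  {"x": 0.1, "y": 0, "z": 3.5, "ax": 0, "ay": 0, "az": 0},
  {"x": 0, "y": 0, "z": 3.5, "ax": 0, "ay": 0, "az": 0},
  {"x": 0, "y": 0, "z": 3, "ax": 0, "ay": 0, "az": 0},
  {"x": 0, "y": 0, "z": 1, "ax": 0, "ay": 0, "az": 0},
  {"x": 0, "y": 0, "z": 0.8, "ax": 0, "ay": 0, "az": 0},
])

```text
time_s: 4.9
tool_pos: [0.3967, 0.2222, 0.0096]
tool_rot: [180.0, -0.1, 96.5]
force: [1.1, 0.3, 0.0]
grip_width: 0.0868
grasp_force: 0.0
```

Emit:
jog_arm([
  {"x": 0, "y": 0, "z": 0.3, "ax": 0, "ay": 0, "az": 0},
  {"x": 0, "y": 0, "z": 0, "ax": 0, "ay": 0, "az": 0},
  {"x": 0, "y": 0, "z": 0, "ax": 0, "ay": 0, "az": 0},
  {"x": 0, "y": 0, "z": 0, "ax": 0, "ay": 0, "az": 0},
  {"x": 0, "y": 0, "z": 0, "ax": 0, "ay": 0, "az": 0},
], claw=0, squeeze=8)

```text
time_s: 5.4
tool_pos: [0.3983, 0.2227, 0.0081]
tool_rot: [179.7, -0.1, 96.5]
force: [-0.2, -0.9, 3.3]
grip_width: 0.0602
grasp_force: 8.0
```

Emit:
jog_arm([
  {"x": 0, "y": 0, "z": 0, "ax": 0, "ay": 0, "az": 0},
  {"x": 0, "y": 0, "z": 0, "ax": 0, "ay": 0, "az": 0},
  {"x": 0, "y": 0, "z": 0, "ax": 0, "ay": 0, "az": 0},
  {"x": 0, "y": 0, "z": 0, "ax": 0, "ay": 0, "az": 0},
  {"x": 0, "y": 0, "z": 0, "ax": 0, "ay": 0, "az": 0},
])

```text
time_s: 5.9
tool_pos: [0.3982, 0.2227, 0.008]
tool_rot: [179.8, -0.1, 96.5]
force: [-0.8, -1.0, 5.8]
grip_width: 0.0597
grasp_force: 8.0
```

```bash
python3 - <<'E'
from h import *
plan([(.41,.21,.16,96.5,5),(.574,.026,.25,96.5,8),(.574,.026,.25,96.5,2)])
E
```

```text
[{"x": -0.3, "y": 0.2, "z": -3.0, "ax": 0.0, "ay": -0.0, "az": -0.0}, {"x": -0.3, "y": 0.2, "z": -3.0, "ax": 0.1, "ay": -0.0, "az": -0.0}, {"x": -0.3, "y": 0.2, "z": -3.1, "ax": 0.0, "ay": -0.0, "az": -0.0}, {"x": -0.2, "y": 0.2, "z": -3.0, "ax": 0.1, "ay": -0.0, "az": -0.0}, {"x": -0.3, "y": 0.3, "z": -3.1, "ax": 0.0, "ay": -0.1, "az": -0.0}]
[{"x": -2.5, "y": 1.8, "z": -1.1, "ax": 0.0, "ay": 0.0, "az": -0.0}, {"x": -2.5, "y": 1.8, "z": -1.1, "ax": 0.0, "ay": 0.0, "az": -0.0}, {"x": -2.5, "y": 1.8, "z": -1.1, "ax": 0.0, "ay": 0.0, "az": -0.0}, {"x": -2.5, "y": 1.8, "z": -1.1, "ax": 0.0, "ay": 0.0, "az": -0.0}, {"x": -2.5, "y": 1.7, "z": -1.1, "ax": 0.0, "ay": 0.0, "az": -0.0}]
[{"x": -2.5, "y": 1.8, "z": -1.2, "ax": 0.0, "ay": 0.0, "az": -0.0}, {"x": -2.6, "y": 1.7, "z": -1.1, "ax": 0.0, "ay": 0.0, "az": -0.0}, {"x": -2.5, "y": 1.8, "z": -1.2, "ax": 0.0, "ay": 0.0, "az": -0.0}, {"x": -0.0, "y": -0.0, "z": 0.0, "ax": 0.0, "ay": 0.0, "az": -0.0}, {"x": -0.0, "y": -0.0, "z": 0.0, "ax": 0.0, "ay": 0.0, "az": -0.0}]
ends [0.5742 0.0261 0.2501] [180.    0.   96.5]
```

Emit:
jog_arm([
  {"x": -0.1, "y": 0.1, "z": -2, "ax": 0, "ay": 0, "az": 0},
  {"x": -0.3, "y": 0.2, "z": -3, "ax": 0.1, "ay": 0, "az": 0},
  {"x": -0.3, "y": 0.2, "z": -3.5, "ax": 0, "ay": 0, "az": 0},
  {"x": -0.4, "y": 0.2, "z": -3.5, "ax": 0.1, "ay": 0, "az": 0},
  {"x": -0.3, "y": 0.3, "z": -3.1, "ax": 0, "ay": 0, "az": 0},
])

```text
time_s: 6.4
tool_pos: [0.409, 0.2093, 0.1599]
tool_rot: [180.0, -0.1, 96.5]
force: [0.5, -0.2, 0.3]
grip_width: 0.0602
grasp_force: 8.0
```

Emit:
jog_arm([
  {"x": -2.5, "y": 1.8, "z": -1.1, "ax": 0, "ay": 0, "az": 0},
  {"x": -2.5, "y": 1.8, "z": -1.1, "ax": 0, "ay": 0, "az": 0},
  {"x": -2.5, "y": 1.8, "z": -1.1, "ax": 0, "ay": 0, "az": 0},
  {"x": -2.5, "y": 1.8, "z": -1.1, "ax": 0, "ay": 0, "az": 0},
  {"x": -2.5, "y": 1.7, "z": -1.1, "ax": 0, "ay": 0, "az": 0},
])

```text
time_s: 6.9
tool_pos: [0.5122, 0.0942, 0.2133]
tool_rot: [-180.0, -0.1, 96.5]
force: [-0.3, 0.2, -0.2]
grip_width: 0.0597
grasp_force: 8.0
```

Emit:
jog_arm([
  {"x": -2.5, "y": 1.8, "z": -1.1, "ax": 0, "ay": 0, "az": 0},
  {"x": -2.5, "y": 1.7, "z": -1.1, "ax": 0, "ay": 0, "az": 0},
  {"x": -2.5, "y": 1.8, "z": -1.1, "ax": 0, "ay": 0, "az": 0},
  {"x": 0, "y": 0, "z": 0, "ax": 0, "ay": 0, "az": 0},
  {"x": 0, "y": 0, "z": 0, "ax": 0, "ay": 0, "az": 0},
])

```text
time_s: 7.4
tool_pos: [0.5727, 0.0264, 0.2453]
tool_rot: [-179.9, -0.2, 96.4]
force: [0.1, 0.4, 0.3]
grip_width: 0.0603
grasp_force: 8.0
```

```bash
python3 - <<'E'
from h import *
o=env.get_obs();print(o['time_s'],o['qpos'],o['tool_pos'],o['tool_rot'])
p=env.camera_params('wrist');im=env.read_camera('wrist')[:,:,::-1].copy()
import json;json.dump({k:np.array(v).tolist() for k,v in p.items()},open('w5.json','w'))
s=env.read_camera('scene')[:,:,::-1].copy()
c=np.zeros((480,800,3),np.uint8);c[:360,:480]=cv2.resize(im,(480,360));c[:400,480:]=cv2.resize(s[130:380,230:430],(320,400))
cv2.imwrite('pics/w5.png',c);cv2.imwrite('pics/w5full.png',im)
E
```

```text
7.4 [ 27.69663961  11.54353957 -37.64007954  91.28140729   6.9683298
  79.68770898  -4.21591399] [0.57267985 0.02637904 0.24532549] [-1.79911112e+02 -1.59986015e-01  9.64259222e+01]
```

View pics/w5.png

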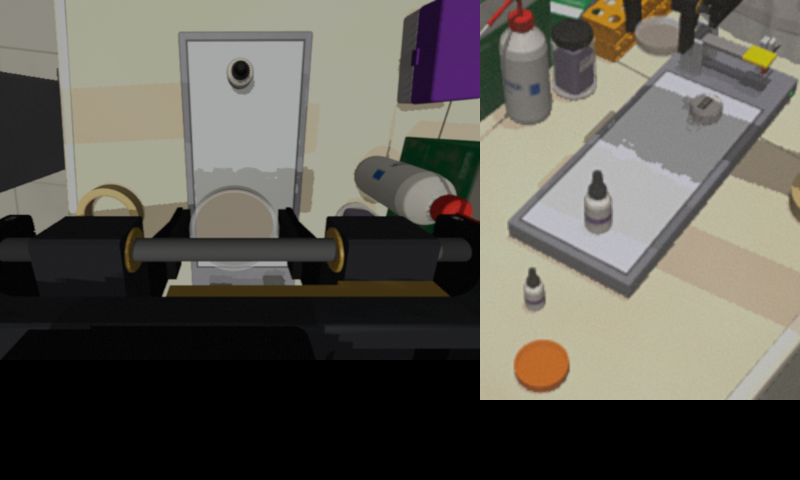

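The dish is held level. In the wrist view the bottle's cap is at about full-res (320,92) and its body circle at about (320,98).

```bash
python3 - <<'E'
from h import *
import json
np.set_printoptions(precision=4,suppress=True)
p=json.load(open('w5.json'));im=cv2.imread('pics/w5full.png')
d=im.max(2)[70:130,295:345]<60;v,u=np.nonzero(d);q=(u.mean()+295,v.mean()+70);print(len(u),q,'cap',at('wrist',*q,.11,p))
g=cv2.GaussianBlur(im,(3,3),0)[65:130,290:350]
b=(g.max(2)<150).astype(np.uint8);v,u=np.nonzero(b);print('darkish extents',u.min()+290,u.max()+290,v.min()+65,v.max()+65)
# bottle & counter refine in fixed cams: cap centroid, drum
for n,r in(('scene',(225,290,290,315)),('side',(235,285,275,305))):
    im0=cv2.imread(f'pics/{n}0.png');y0,y1,x0,x1=r;s=im0[y0:y1,x0:x1];v,u=np.nonzero(s.max(2)<50)
    print(n,'cap',len(u),u.mean()+x0,v.min()+y0,v.max()+y0)
    hsv=cv2.cvtColor(s,cv2.COLOR_BGR2HSV);v,u=np.nonzero((hsv[...,1]>50)&(s.max(2)>50));print('label',len(u),u.mean()+x0,v.min()+y0,v.max()+y0)
for X in((.566,.144),(.566,.148),(.566,.152)):
    print(X,[proj(n,(*X,z)).round(1) for n in('scene','side') for z in(.03,.123)],proj('wrist',(*X,.123),p),proj('wrist',(*X,.09),p))
E
```

```text
481 (np.float64(320.1039501039501), np.float64(94.52806652806653)) cap [0.5663 0.1421 0.11  ]
darkish extents 302 339 79 126
scene cap 1 304.0 253 253
label 17 304.1764705882353 266 269
side cap 103 289.2135922330097 243 258
label 23 290.6521739130435 270 273
(0.566, 0.144) [array([302.9, 270.2]), array([302.2, 236.9]), array([290.6, 276.3]), array([288.9, 242.7])] [320.3548  89.416 ] [319.4913  95.3402]
(0.566, 0.148) [array([301.6, 271.3]), array([300.8, 238. ]), array([289.9, 277.4]), array([288. , 243.8])] [320.9682  83.8005] [320.0349  90.3562]
(0.566, 0.152) [array([300.2, 272.5]), array([299.4, 239.2]), array([289.1, 278.6]), array([287.2, 244.9])] [321.5867  78.1375] [320.5825  85.3346]
```

Emit:
jog_arm([
  {"x": -0.5, "y": 0.1, "z": 3.5, "ax": 0, "ay": 0.1, "az": 0},
  {"x": 0, "y": 0, "z": 4, "ax": 0, "ay": 0, "az": 0},
  {"x": 0, "y": 0, "z": 4, "ax": 0, "ay": 0, "az": 0},
  {"x": 0, "y": 0, "z": 4, "ax": 0, "ay": 0, "az": 0},
  {"x": 0, "y": 0, "z": 3, "ax": 0, "ay": 0, "az": 0},
])

```text
time_s: 8.0
tool_pos: [0.5719, 0.0236, 0.0583]
tool_rot: [-179.8, -0.2, 96.6]
force: [0.1, -0.9, 0.6]
grip_width: 0.0601
grasp_force: 8.0
```

Emit:
jog_arm([
  {"x": 0, "y": 0, "z": 0.7, "ax": 0, "ay": 0, "az": 0},
  {"x": 0, "y": 0, "z": 0.5, "ax": 0, "ay": 0, "az": 0},
  {"x": 0, "y": 0, "z": 0.2, "ax": 0, "ay": 0, "az": 0},
  {"x": 0, "y": 0, "z": 0, "ax": 0, "ay": 0, "az": 0},
  {"x": 0, "y": 0, "z": 0, "ax": 0, "ay": 0, "az": 0},
])

```text
time_s: 8.5
tool_pos: [0.5752, 0.0225, 0.0483]
tool_rot: [179.9, -0.2, 96.5]
force: [-0.4, 0.5, 0.7]
grip_width: 0.06
grasp_force: 8.0
```

Emit:
jog_arm([
  {"x": 0, "y": 0, "z": 0.4, "ax": 0, "ay": 0, "az": 0},
  {"x": 0, "y": 0, "z": 0.3, "ax": 0, "ay": 0, "az": 0},
  {"x": 0, "y": 0, "z": 0.2, "ax": 0, "ay": 0, "az": 0},
  {"x": 0, "y": 0, "z": 0, "ax": 0, "ay": 0, "az": 0},
  {"x": 0, "y": 0, "z": 0, "ax": 0, "ay": 0, "az": 0},
])

```text
time_s: 9.0
tool_pos: [0.574, 0.0224, 0.0378]
tool_rot: [-180.0, -0.2, 96.5]
force: [-0.2, 0.5, 0.7]
grip_width: 0.0602
grasp_force: 8.0
```

Emit:
jog_arm([
  {"x": 0, "y": 0, "z": 0.1, "ax": 0, "ay": 0, "az": 0},
  {"x": 0, "y": 0, "z": 0, "ax": 0, "ay": 0, "az": 0},
  {"x": 0, "y": 0, "z": 0.1, "ax": 0, "ay": 0, "az": 0},
  {"x": 0, "y": 0, "z": 0, "ax": 0, "ay": 0, "az": 0},
  {"x": 0, "y": 0, "z": 0, "ax": 0, "ay": 0, "az": 0},
])

```text
time_s: 9.5
tool_pos: [0.5741, 0.0224, 0.0368]
tool_rot: [-179.9, -0.2, 96.5]
force: [-3.0, -0.7, 7.8]
grip_width: 0.0599
grasp_force: 8.0
```

Emit:
jog_arm([
  {"x": 0, "y": 0, "z": 0, "ax": 0, "ay": 0, "az": 0},
  {"x": 0, "y": 0, "z": 0, "ax": 0, "ay": 0, "az": 0},
  {"x": 0, "y": 0, "z": 0, "ax": 0, "ay": 0, "az": 0},
  {"x": 0, "y": 0, "z": 0, "ax": 0, "ay": 0, "az": 0},
  {"x": 0, "y": 0, "z": 0, "ax": 0, "ay": 0, "az": 0},
], claw=0.85)

```text
time_s: 10.0
tool_pos: [0.574, 0.0225, 0.0356]
tool_rot: [-179.9, -0.2, 96.5]
force: [-0.7, 0.1, -0.6]
grip_width: 0.08
grasp_force: 0.0
```

Emit:
jog_arm([
  {"x": 0, "y": 0, "z": -0.5, "ax": 0, "ay": 0, "az": 0},
  {"x": 0, "y": 0, "z": -3, "ax": 0, "ay": 0, "az": 0},
  {"x": 0, "y": 0, "z": -4, "ax": 0, "ay": 0, "az": 0},
  {"x": 0, "y": 0, "z": -4, "ax": 0, "ay": 0, "az": 0},
  {"x": 0, "y": 0, "z": -4, "ax": 0, "ay": 0, "az": 0},
])

```text
time_s: 10.5
tool_pos: [0.574, 0.0221, 0.1928]
tool_rot: [-180.0, -0.2, 96.5]
force: [1.0, 0.2, -0.4]
grip_width: 0.0803
grasp_force: 0.0
```

```bash
python3 - <<'E'
from h import *
o=env.get_obs();print(o['time_s'],o['tool_pos'],o['tool_rot'])
p=env.camera_params('wrist');w=env.read_camera('wrist')[:,:,::-1].copy()
s=env.read_camera('scene')[:,:,::-1].copy();d=env.read_camera('side')[:,:,::-1].copy()
cv2.imwrite('pics/s6.png',s);cv2.imwrite('pics/d6.png',d)
np.set_printoptions(precision=4,suppress=True)
def ell(im,n,X,r,z,pp=None):
    q=np.array([proj(n,(X[0]+r*np.cos(a),X[1]+r*np.sin(a),z),pp) for a in np.arange(0,6.4,.1)]);cv2.polylines(im,[(q*16).astype(np.int32)],False,(0,255,0),1,cv2.LINE_AA,4)
for im,n in((s,'scene'),(d,'side')):
    ell(im,n,(.5742,.0222),.03,.03);ell(im,n,(.583,-.1),.0225,.03)
c=np.zeros((600,800,3),np.uint8)
c[:400,:400]=cv2.resize(s[140:280,290:430],(400,400),interpolation=2);c[:400,400:]=cv2.resize(d[150:290,255:395],(400,400),interpolation=2);c[400:,:267]=cv2.resize(w,(267,200))
cv2.imwrite('pics/c6.png',c)
E
```

```text
10.5 [0.57404873 0.02210319 0.19277712] [-179.98042507   -0.19654246   96.51553964]
```

View pics/c6.png

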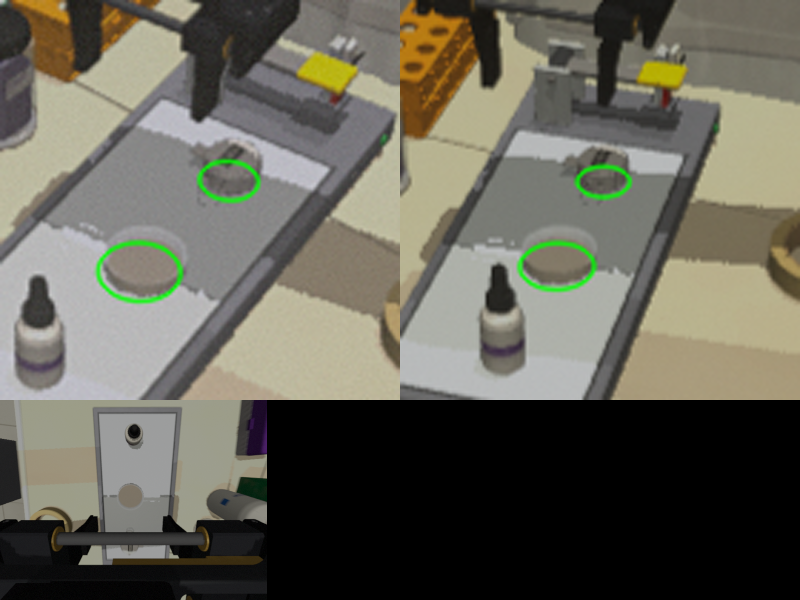

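The dish lies flat, within about 2 mm of its target outline at (140,265). The bottle and counter have not moved. Next is the key: I'll locate the yellow pad numerically.

```bash
cat > pad.py <<'E'
from h import *
def yel(n,im):
    h=cv2.cvtColor(im,cv2.COLOR_BGR2HSV);m=cv2.inRange(h,(24,150,100),(36,255,255));m[:, :300]=0;m[230:]=0;m[:120]=0
    N,l,s,c=cv2.connectedComponentsWithStats(m);i=s[1:,4].argmax()+1;return s[i],c[i]
E
python3 - <<'E'
from pad import *
np.set_printoptions(precision=4,suppress=True)
R=[]
for n in('scene','side'):
    s,c=yel(n,cv2.imread(f'pics/{n}0.png'));print(n,s,c,at(n,*c,.085));R.append(ray(n,*c))
A=np.hstack([np.vstack([np.eye(3)]*2),np.zeros((6,2))]);A[:3,3]=-R[0][1];A[3:,4]=-R[1][1]
print(np.linalg.lstsq(A,np.hstack([R[0][0],R[1][0]]),rcond=None)[0][:3])
plan([(.5632,-.199,.17,96.6,6),(.5632,-.199,.12,96.6,4)])
E
```

```text
scene [394 159  21  14 172] [404.2267 164.9477] [ 0.5654 -0.1992  0.085 ]
side [338 172  18   9 126] [346.381  175.6825] [ 0.5665 -0.1982  0.085 ]
[ 0.5684 -0.2043  0.0807]
[{"x": -3.6, "y": -0.6, "z": 0.4, "ax": 0.1, "ay": -0.0, "az": -0.0}, {"x": -3.6, "y": -0.6, "z": 0.4, "ax": 0.0, "ay": -0.0, "az": -0.0}, {"x": -3.7, "y": -0.7, "z": 0.4, "ax": 0.1, "ay": -0.0, "az": -0.0}, {"x": -3.6, "y": -0.6, "z": 0.4, "ax": 0.0, "ay": -0.0, "az": -0.0}, {"x": -3.7, "y": -0.7, "z": 0.4, "ax": 0.1, "ay": -0.1, "az": -0.1}]
[{"x": -3.6, "y": -0.6, "z": 0.4, "ax": 0.0, "ay": -0.0, "az": -0.0}, {"x": -0.0, "y": -0.0, "z": 1.2, "ax": 0.0, "ay": -0.0, "az": -0.0}, {"x": -0.0, "y": -0.0, "z": 1.3, "ax": 0.0, "ay": -0.0, "az": -0.0}, {"x": -0.0, "y": -0.0, "z": 1.2, "ax": 0.0, "ay": -0.0, "az": -0.0}, {"x": -0.0, "y": -0.0, "z": 1.3, "ax": 0.0, "ay": -0.0, "az": -0.0}]
ends [ 0.5634 -0.1985  0.12  ] [180.   -0.   96.6]
```

Emit:
jog_arm([
  {"x": -3.6, "y": -0.6, "z": 0.4, "ax": 0, "ay": 0, "az": 0},
  {"x": -3.6, "y": -0.6, "z": 0.4, "ax": 0, "ay": -0.1, "az": 0},
  {"x": -3.7, "y": -0.6, "z": 0.4, "ax": 0, "ay": -0.1, "az": 0},
  {"x": -3.7, "y": -0.6, "z": 0.4, "ax": 0, "ay": 0, "az": 0},
  {"x": -3.7, "y": -0.6, "z": 0.4, "ax": 0, "ay": 0, "az": 0},
], claw=-1, squeeze=10)

```text
time_s: 11.15
tool_pos: [0.564, -0.1645, 0.1691]
tool_rot: [-179.8, -0.0, 96.5]
force: [-0.2, -0.1, -0.1]
grip_width: 0.0483
grasp_force: 0.0
```

Emit:
jog_arm([
  {"x": -3.6, "y": -0.6, "z": 0.4, "ax": 0, "ay": 0, "az": 0},
  {"x": 0, "y": 0, "z": 2, "ax": 0, "ay": 0, "az": 0},
  {"x": 0, "y": 0, "z": 2, "ax": 0, "ay": 0, "az": 0},
  {"x": 0, "y": 0, "z": 1, "ax": 0, "ay": 0, "az": 0},
  {"x": 0, "y": 0, "z": 0, "ax": 0, "ay": 0, "az": 0},
])

```text
time_s: 11.65
tool_pos: [0.5615, -0.1989, 0.1141]
tool_rot: [-179.7, -0.1, 96.5]
force: [-0.6, 0.0, -0.4]
grip_width: 0.0084
grasp_force: 0.0
```

Emit:
jog_arm([
  {"x": -0.1, "y": 0.3, "z": 0.5, "ax": 0, "ay": 0, "az": 0},
  {"x": 0, "y": 0, "z": 1, "ax": 0, "ay": 0, "az": 0},
  {"x": 0, "y": 0, "z": 0.8, "ax": 0, "ay": 0, "az": 0},
  {"x": 0, "y": 0, "z": 0, "ax": 0, "ay": 0, "az": 0},
  {"x": 0, "y": 0, "z": 0, "ax": 0, "ay": 0, "az": 0},
])

```text
time_s: 12.15
tool_pos: [0.5661, -0.2002, 0.0934]
tool_rot: [-179.9, -0.0, 96.5]
force: [-0.5, 0.9, -0.4]
grip_width: 0.0002
grasp_force: 0.0
```

Emit:
jog_arm([
  {"x": 0, "y": 0, "z": 0.4, "ax": 0, "ay": 0, "az": 0},
  {"x": 0, "y": 0, "z": 0.3, "ax": 0, "ay": 0, "az": 0},
  {"x": 0, "y": 0, "z": 0, "ax": 0, "ay": 0, "az": 0},
  {"x": 0, "y": 0, "z": 0, "ax": 0, "ay": 0, "az": 0},
  {"x": 0, "y": 0, "z": 0, "ax": 0, "ay": 0, "az": 0},
])

```text
time_s: 12.65
tool_pos: [0.5662, -0.2004, 0.0866]
tool_rot: [-180.0, 0.0, 96.5]
force: [0.1, -1.2, 0.0]
grip_width: 0.0001
grasp_force: 0.2
```

Just above the pad. Pressing slowly.

Emit:
jog_arm([
  {"x": 0, "y": 0, "z": 0.2, "ax": 0, "ay": 0, "az": 0},
  {"x": 0, "y": 0, "z": 0.2, "ax": 0, "ay": 0, "az": 0},
  {"x": 0, "y": 0, "z": 0.2, "ax": 0, "ay": 0, "az": 0},
  {"x": 0, "y": 0, "z": 0, "ax": 0, "ay": 0, "az": 0},
  {"x": 0, "y": 0, "z": 0, "ax": 0, "ay": 0, "az": 0},
])

```text
time_s: 13.15
tool_pos: [0.566, -0.2005, 0.0806]
tool_rot: [-179.9, 0.0, 96.5]
force: [-2.3, 1.2, 4.4]
grip_width: 0.0007
grasp_force: 2.1
```

Emit:
jog_arm([
  {"x": 0, "y": 0, "z": 0.3, "ax": 0, "ay": 0, "az": 0},
  {"x": 0, "y": 0, "z": 0.3, "ax": 0, "ay": 0, "az": 0},
  {"x": 0, "y": 0, "z": 0.2, "ax": 0, "ay": 0, "az": 0},
  {"x": 0, "y": 0, "z": 0, "ax": 0, "ay": 0, "az": 0},
  {"x": 0, "y": 0, "z": 0, "ax": 0, "ay": 0, "az": 0},
])

```text
time_s: 13.65
tool_pos: [0.5664, -0.2005, 0.0728]
tool_rot: [-180.0, 0.0, 96.5]
force: [-2.4, 0.5, 5.0]
grip_width: 0.0004
grasp_force: 3.0
```

Emit:
jog_arm([
  {"x": 0, "y": 0, "z": 0.2, "ax": 0, "ay": 0, "az": 0},
  {"x": 0, "y": 0, "z": 0.3, "ax": 0, "ay": 0, "az": 0},
  {"x": 0, "y": 0, "z": 0, "ax": 0, "ay": 0, "az": 0},
  {"x": 0, "y": 0, "z": 0, "ax": 0, "ay": 0, "az": 0},
  {"x": 0, "y": 0, "z": 0, "ax": 0, "ay": 0, "az": 0},
])

```text
time_s: 14.15
tool_pos: [0.5668, -0.2004, 0.0681]
tool_rot: [180.0, 0.0, 96.5]
force: [-1.3, 0.2, 5.9]
grip_width: 0.0008
grasp_force: 3.4
```

Emit:
jog_arm([
  {"x": 0, "y": 0, "z": 0, "ax": 0, "ay": 0, "az": 0},
  {"x": 0, "y": 0, "z": 0, "ax": 0, "ay": 0, "az": 0},
  {"x": 0, "y": 0, "z": 0, "ax": 0, "ay": 0, "az": 0},
  {"x": 0, "y": 0, "z": 0, "ax": 0, "ay": 0, "az": 0},
  {"x": 0, "y": 0, "z": 0, "ax": 0, "ay": 0, "az": 0},
])

```text
time_s: 14.65
tool_pos: [0.5668, -0.2004, 0.0681]
tool_rot: [180.0, 0.0, 96.5]
force: [-2.5, 0.8, 6.0]
grip_width: 0.0005
grasp_force: 3.4
```

```bash
python3 - <<'E'
from pad import *
np.set_printoptions(precision=1,suppress=True)
F=[]
for _ in range(5):
    s=env.read_camera('scene');o=env.get_obs();F.append(o['force'])
print(o['time_s'],np.array(F),o['tool_pos'].round(4))
d=env.read_camera('side')
for n,im in(('scene',s),('side',d)):
    print(n,*yel(n,cv2.imread(f'pics/{n}0.png')),*yel(n,im[:,:,::-1].copy()),'expected shift',proj(n,(.565,-.2,.067))-proj(n,(.565,-.2,.086)))
    # dish/bottle/counter change check versus earlier
    a=cv2.imread(f"pics/{'s6' if n=='scene' else 'd6'}.png");
    print('tape/bottle diff',np.abs(a[235:280,285:320].astype(int)-im[235:280,285:320,::-1]).mean())
E
```

```text
14.9 [[-2.4  0.1  5.8]
 [-2.1  1.3  6.8]
 [-1.8 -0.7  6. ]
 [-1.4 -0.   6.4]
 [-1.6 -0.7  6.4]] [ 0.6 -0.2  0.1]
scene [394 159  21  14 172] [404.2 164.9] [394 167  19  13  63] [403.1 173.6] expected shift [-0.9  6.7]
tape/bottle diff 3.715767195767196
side [338 172  18   9 126] [346.4 175.7] [338 182  14   6  33] [344.6 184.6] expected shift [-0.2  6.4]
tape/bottle diff 6.16994708994709
```

The sink is about 18.5 mm, the yellow edge dropped 7 px (6.4–6.7 expected at half travel) and the force is about 6.5 N. The key is at half travel, so I'm handing in.

```bash
python3 -c "
from cell import env
print(env.sign_off())"
```

```text
the job is handed in; nothing more can be done
None
```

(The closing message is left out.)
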